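# Grip a sleeve on the keyed expanding mandrel and hold it

### The job

Fit the thin-walled steel sleeve (the one with the wide bore) over the shaft of the expanding mandrel, all the way down onto its shoulder; then take the key from the wooden block, push it into the keyway in the mandrel's top, past the sticky sprung pins, until its collar sits on the top, and turn it a quarter clockwise (seen from above) to the stop so that the jaws grip the sleeve for scribing. The jaws spring back if the key is let go, so finish still gripping the key and holding it turned. Leave the thick-walled spacer, the pliers and the wax tin where they are.

Things in the scene. Friction and masses are not known exactly. Their poses are not given: they have to be found in the camera images.
- mandrel: expanding mandrel, upright, fixed to the bench: dark round foot 110 mm across and 14 mm thick with three bolts, a shoulder 54 mm across up to 40 mm, on it a bright steel shaft 40 mm across from 40 to 84 mm above the bench, the last 5.5 mm tapering to 34 mm across, with three jaws in windows of its side. Origin: centre of the foot's underside. z up; the keyway runs along its y axis
- mandrel_top (a point): centre of the shaft's flat top, 84 mm above the bench, where the keyway opens: a slot 24.4 mm long (along y), 8 mm wide (along x), its middle 12 x 12 mm, 14 mm deep; same axes as the mandrel. A sprung pin reaches into each arm of the slot, 4.5 and 9.5 mm down: the key takes about 10 to 15 N to pass them, a small wiggle helps. It can turn only when home (collar at most 4 mm above the top)
- lock (a joint): turn of the lock inside the mandrel, rad: 0 at rest, with its slot in line with the keyway; grows as the key turns clockwise seen from above; stop at 1.5. A spring turns it back and its cam drives the jaws outward by 2.9 mm, so that turning takes 0.02 N m at the start and 0.12 N m at the stop (grip the key firmly, 30 N or more). The key has about 0.06 rad of play in it
- jaw_a: one of three steel jaws in the shaft's windows, 46 to 68 mm above the bench, flush at rest, moved outward by the lock; this one at the mandrel's +x side. Not to be handled
- jaw_b: the jaw 120 degrees round, counter-clockwise seen from above. Not to be handled
- jaw_c: the jaw 240 degrees round. Not to be handled
- sleeve_mid (a point): centre (half-way up) of the thin-walled steel sleeve: outside 60 mm, bore 44 mm (2 mm clearance all round on the shaft), 32 mm high, bore chamfered at both ends, standing on the bench, axis upright. About 0.25 kg
- spacer_mid (a point): centre (half-way up) of the thick-walled steel spacer, a bystander: outside 60 mm and 32 mm high like the sleeve, but bore 28 mm, which does not go over the shaft
- key_grip (a point): centre of the key's black wing grip: 46 mm wide (along y), 35 mm high (z), 12 mm thick (along x, the way to grip it). z up, x, y, z the key's own axes. The wing's lower edge is 17.5 mm and the collar's underside 26.5 mm below this point. The key stands upright in the wooden block, collar on the block's top; it works either way round. About 0.12 kg
- key_foot (a point): centre of the underside of the key's collar (22 mm across, 4 mm thick); same axes as the grip. Below it: a round neck 10 mm across, then from 18 mm down two flat bits, together 22 mm long (along y) and 6 mm thick (along x), to the rounded tip 32 mm below
- key_block: wooden block 62 x 112 x 42 mm, fixed, that holds the key upright at 22 mm to the -y side of its centre; four short driver bits up to 23 mm tall stand in its other half. Origin: centre of its underside. Behind it, from 0.52 to 0.66 m ahead of the robot and up to 0.17 m to its left, a cordless driver hangs over the bench, lowest point 0.46 m up: keep the wrist clear of it, carry things low
- pliers: pliers with red sleeves lying flat, 186 mm long, a bystander
- wax_tin: round tin, 86 mm across and 39 mm high, a bystander

How it is judged (in metres and radians):
On the way, in this order (a step that is already met when the one before it is completed fails the run):
1. the sleeve sits on the mandrel's shoulder (z of sleeve_mid in the frame of mandrel between 0.053 and 0.0585 m and horizontal distance between sleeve_mid and mandrel below 0.004 m and angle between sleeve_mid's own z axis and vertical below 0.08 rad), for 0.2 s.
2. the key is home in the keyway, not yet turned (z of key_grip in the frame of mandrel below 0.1135 m and horizontal distance between key_grip and mandrel_top below 0.006 m and angle between key_grip's own z axis and vertical below 0.1 rad and value of joint lock below 0.4 rad), for 0.1 s.
At the end, for the whole second after the job is handed in: Fingers hold the key (over 2 N), home (collar within 6 mm of the top, 6 mm of the axis, tilt under 0.1 rad), lock beyond 1.25 rad; sleeve on the shoulder (3 mm in height, 4 mm of the axis, 0.08 rad), each jaw pressing it with over 1 N (value of joint lock above 1.25 rad and z of key_grip in the frame of mandrel below 0.1145 m and horizontal distance between key_grip and mandrel_top below 0.006 m and angle between key_grip's own z axis and vertical below 0.1 rad and contact force between the fingers and key above 2 N and z of sleeve_mid in the frame of mandrel between 0.053 and 0.0595 m and horizontal distance between sleeve_mid and mandrel below 0.004 m and angle between sleeve_mid's own z axis and vertical below 0.08 rad and contact force between each of jaw_a, jaw_b, jaw_c and sleeve above 1 N); the arm keeps its last pose, push and grip.
It fails at once if the spacer is moved by more than 30 mm (distance of spacer_mid from where it was at the start of the episode above 0.03 m).
It fails at once if the pliers are moved by more than 30 mm (distance of pliers from where it was at the start of the episode above 0.03 m).
It fails at once if the wax tin is moved by more than 30 mm (distance of wax_tin from where it was at the start of the episode above 0.03 m).
It also fails if it takes over 61 s, if anything falls off the work surface, if the arm or the gripper's body presses on something with over 40 N, if the wrist force passes 120 N, or if a joint passes its speed limit or range.

### The arm

A 7-joint arm with a two-finger parallel gripper is mounted at the origin on a cart in front of the work surface, level with it; the furniture and walls round the work are solid. World frame = base frame: x ahead of the robot, y to its left, z up, the work surface at z = 0. Lengths are in mm, angles in rad, forces in N, time in s.
With the tool pointing down it reaches from about 400 to 875 mm from the base axis. Payload 4.4 kg.
Tool frame: the origin (TCP) lies at the very end of the fingers, on their centre line; the grasp point (between the pads) lies 19 mm behind it; z points along the fingers, y is the line along which they close (so a half turn about z gives the same grasp; the last joint's range is limited). The gripper opens to 85 mm and grips with 20 to 120 N. Pads are 22 mm wide; open, the fingers measure 114 mm over their backs; the gripper's body (76 mm by 85 mm) begins 54 mm behind the grasp point. The pads swing forward as they close: fully open they stand 13 mm farther back than shut.
Start: joints at [-1.366, 0.628, 0.038, 1.517, -0.027, 0.996, -0.02], TCP at [173.852, 626.333, 231.313] pointing down, gripper open.
Joint ranges: [-3.06, 3.06], [-0.37, 2.12], [-1.25, 1.32], [0.18, 2.47], [-1.1, 4.24], [0.23, 1.98], [-2.94, 2.94]. Speed limits (rad/s): [2.57, 2.57, 3.14, 3.14, 3.14, 3.14, 3.14].

### API

Orientations are given as [roll, pitch, yaw] about the fixed x, y, z axes, in that order (R = Rz(yaw) Ry(pitch) Rx(roll)).
In Python, from cell import ctrl gives the robot as it stands.
- The arm moves only by the tool jog_arm, never from a script. Its argument "plan" is a list of rows, each an object of numbers: "tx", "ty", "tz": the shift along the tool's x, y, z as a fraction of full scale; "wx", "wy", "wz": the turn, a rotation vector about the tool's x, y, z as a fraction of full scale; "claw": the closure, from 0 (fully open) to 1 (shut). In form: [{"tx": .., "ty": .., "tz": .., "wx": .., "wy": .., "wz": .., "claw": ..}, ...]. A call has 1 to 12 rows; each row is the pose to reach, as a shift and turn from the pose commanded when the call began, along the tool's axes at that moment; what a row does not reach only later rows make up. Full scale, the value 1, is 300 mm for a shift and 90 degrees for a turn. A row lasts 1/10 s, in which the tool goes at most 50 mm and 8.59 degrees, less where a joint would pass 70% of its speed; a pose out of reach is approached as far as the arm can. A call with a number of a shift or a turn outside -1 to 1 is refused whole. A call with a gripper value outside its range is refused whole. The fingers move at their own pace and stop on an object; the grip force is fixed at half the most. Time passes only in rows, so rows that repeat a pose let the fingers close. It gives the time, the measured TCP pose, the force, the opening and the grip force at its end, in the units of the state.
- ctrl.read_state(): the state, without advancing time (a new reading comes with each control period).
- ctrl.get_image(name): name is "side" or "top" or "wrist"; returns a dict with "img" (480x640x3 uint8, red, green, blue), "depth" (480x640 float32, mm along the optical axis (not along the pixel's ray), 0 where there is no reading), "fx", "fy", "cx", "cy" (pixels), "distortion" ([k1, k2, p1, p2, k3] as OpenCV has them; the pictures are not rectified), "position" and "orientation" of the camera in the world; the wrist camera has in their place "hand_eye" (4x4, takes a point from camera to tool coordinates, whose origin is the TCP and whose axes are the flange's). Camera axes: x right, y down, z forward; pixel columns grow to the right and rows downward; lengths in mm; the calibration is good to about 2 mm. A picture is of the moment at which its call begins: read the wrist's pose just before it.
- ctrl.finish_job(): hands the job in; it is judged then, once.
Trained networks look in a picture, given as the dict that the camera call returned (one of the last four; its "shot" number tells which), for a name from the list of things; names that differ only in an ending like _2 or _b are one class to them, and where a whole thing is asked for, a point or a joint stands for the part that bears it (a point fixed in the world has none). Each returns a list of dicts, best first, with "score" (0 to 1); they miss things now and then, are a little off and sometimes report something else, mostly with a low value. They report only what shows in the picture. A call takes as long as a camera call.
- ctrl.trace(picture, thing): "pixels" (480x640 bool, what is visible of it) and "extent" ([centre column, centre row, width, height] in pixels, round what is visible of it).
The state is a dict: "clock": time; "qpos": joint angles; "qd": joint speeds; "tau": joint torques, N m; "eef_pos": TCP position; "tool_rot": TCP orientation; "force": force on the tool from outside, world axes, zero at the start; "torque": the same for the moment, N m; "width": finger opening in mm; "gripper_force": force on a finger pad.
Only numpy, scipy, OpenCV 4.12 (cv2) and the standard library are available. Lean on these libraries where they do the work, as an engineer would, in place of code of your own. Each camera call takes 0.05 s, during which the arm holds its last target. There are 200 camera calls.

## Working session

There is one attempt and no reset: what is moved stays moved. The work goes in short steps, Python scripts to look and compute and a tool call to move; the robot and the scene stay as the last step left them, time stands still between calls to the robot, and variables do not carry over. Pictures are saved under pics/ and viewed, at most 10 in all, crops included, and the job is handed in when it is done.

Besides the shell and the picture viewer there is one more tool, called after "Emit:" in YAML: its name, and indented under it one key for each argument. jog_arm: Moves the arm, as the interface text tells. Shift numbers are shares of 300 mm and turn numbers shares of 90 degrees, none past 1 either way. Its arguments: {"type":"object","properties":{"plan":{"type":"array"}},"required":["plan"]}

```bash
mkdir -p pics; ls; cat > h.py <<'E'
import numpy as np, cv2
from scipy.spatial.transform import Rotation as R
from cell import ctrl
def campose(p, st=None):
    if 'hand_eye' in p:
        H=np.array(p['hand_eye']); T=np.eye(4); T[:3,:3]=R.from_euler('xyz',st['tool_rot']).as_matrix(); T[:3,3]=st['eef_pos']; M=T@H
        return M[:3,:3],M[:3,3]
    o=np.array(p['orientation'],float)
    Rm=o if o.shape==(3,3) else (R.from_euler('xyz',o).as_matrix())
    return Rm,np.array(p['position'],float)
def pts(p,mask,st=None):
    r,c=np.nonzero(mask&(p['depth']>0)); d=p['depth'][r,c]
    K=np.array([[p['fx'],0,p['cx']],[0,p['fy'],p['cy']],[0,0,1.]])
    u=cv2.undistortPoints(np.stack([c,r],1).astype(np.float64)[:,None],K,np.array(p['distortion'],float))[:,0]
    P=np.c_[u*d[:,None],d]; Rm,t=campose(p,st); return P@Rm.T+t
def save(p,n): cv2.imwrite('pics/'+n,p['img'][...,::-1])
E
python3 - <<'E'
from h import *
s=ctrl.read_state(); print(s)
for n in ('top','side'):
    p=ctrl.get_image(n); save(p,n+'1.png'); print(n,p['position'],p['orientation'],p['fx'],p['distortion'])
    for t in ('mandrel','sleeve_mid','spacer_mid','key_grip','key_block','pliers','wax_tin'):
        try:
            for q in ctrl.trace(p,t)[:2]:
                P=pts(p,q['pixels']); print(t,round(q['score'],2),np.round(q['extent']),len(P),np.round(np.median(P,0)),np.round(np.percentile(P,2,0)),np.round(np.percentile(P,98,0)))
        except Exception as e: print(t,e)
E
```

```text
pics
{'clock': 0.0, 'qpos': array([-1.36585119,  0.62936522,  0.03842786,  1.51838876, -0.02699223,
        0.99628272, -0.01997625]), 'qd': array([-2.76242962e-04,  3.75856608e-04,  2.93708630e-04, -4.26348495e-04,
       -2.99827051e-05, -2.17815284e-04, -6.33859891e-04]), 'tau': array([-1.61777907e-04, -5.63410842e+01,  1.22618929e+00, -1.93442005e+01,
        1.09494198e-02,  1.07235930e-02, -3.86117080e-06]), 'eef_pos': array([173.63963402, 625.72033786, 230.36981705]), 'tool_rot': array([-3.13966642e+00,  2.50049433e-05,  2.87088646e+00]), 'force': array([-0.29946242, -0.8317094 ,  0.3464974 ]), 'torque': array([-0.01252044, -0.04209045, -0.05169892]), 'gripper_force': 0.0, 'width': 85.23810638510416}
top [439.38630637  67.93663452 924.75249235] [-3.01998572  0.01243981 -1.54276139] 433.9605381309525 [-0.02882304  0.          0.          0.          0.        ]
mandrel 0.71 [342. 298.  62.  37.] 1399 [436.  43.  42.] [406. -17.   7.] [470.  89.  55.]
mandrel 0.65 [232. 272.  49.  48.] 2102 [491. 261.  15.] [444. 219.   8.] [540. 318.  85.]
sleeve_mid 0.77 [186. 230.  35.  27.] 
[... 815 characters left out ...]
06 [485. 251.  20.] [442. 216.   3.] [537. 300.  85.]
sleeve_mid 0.79 [276. 216.  26.  23.] 384 [576. 354.  23.] [551. 341.   4.] [604. 399.  35.]
sleeve_mid 0.41 [217. 223.  29.  22.] 479 [436. 397.  25.] [410. 383.   0.] [466. 448.  35.]
spacer_mid 0.75 [219. 222.  30.  25.] 469 [437. 398.  26.] [410. 383.   1.] [473. 450.  35.]
key_grip 0.84 [283. 280.  20.  26.] 318 [438.   8.  72.] [432.  -9.  46.] [448.  32.  88.]
pliers 0.9 [314. 234.  29.  27.] 306 [633. 252.  12.] [617. 192.   3.] [667. 315.  17.]
pliers 0.16 [282. 280.  17.  29.] 359 [438.   9.  71.] [432.  -8.  39.] [450.  35.  88.]
wax_tin 0.93 [351. 392.  58.  57.] 2340 [ 428. -278.   40.] [ 397. -307.    6.] [ 474. -230.   42.]
```

```bash
python3 - <<'E'
import cv2
a=cv2.imread('pics/top1.png')[180:340,130:400]; cv2.imwrite('pics/top1c.png',cv2.resize(a,None,fx=2.9,fy=2.9,interpolation=cv2.INTER_CUBIC))
E
```

```text
(no output)
```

View pics/top1c.png

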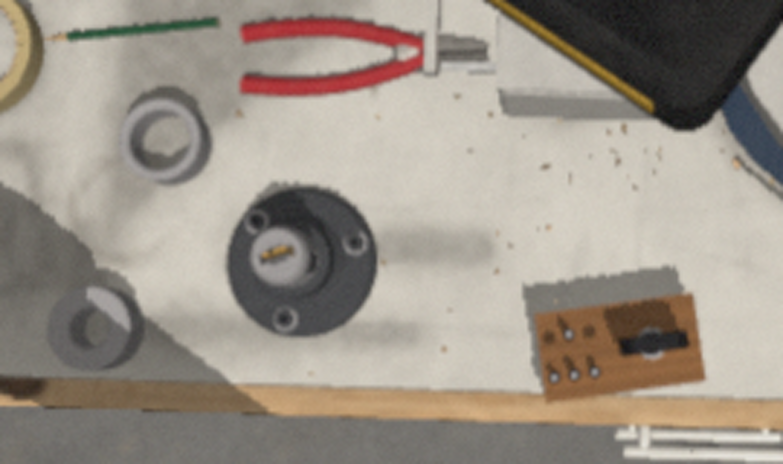

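```bash
cat >> h.py <<'E'
def delta(st,pos,yaw=None):
    Rm=R.from_euler('xyz',st['tool_rot']); d=Rm.inv().apply(np.array(pos)-st['eef_pos'])/300
    out=dict(t=np.round(d,4))
    if yaw is not None:
        w=(Rm.inv()*R.from_euler('xyz',[np.pi,0,yaw])).as_rotvec()/(np.pi/2); out['w']=np.round(w,4)
    return out
E
python3 - <<'E'
from h import *
s=ctrl.read_state(); p=ctrl.get_image('wrist'); print(np.round(p['hand_eye'],3),p['fx'],p['cx'],p['cy'])
print(delta(s,[540,330,230],2.87-np.radians(40)), delta(s,[540,330,230]))
E
```

```text
[[ 1.00000e-03 -9.52000e-01 -3.06000e-01  7.80840e+01]
 [ 1.00000e+00  1.00000e-03  1.00000e-03 -8.97000e-01]
 [-1.00000e-03 -3.06000e-01  9.52000e-01 -1.40636e+02]
 [ 0.00000e+00  0.00000e+00  0.00000e+00  1.00000e+00]] 405.0440594482892 317.2991542613956 238.31894663698904
{'t': array([-1.4403, -0.6254,  0.0044]), 'w': array([ 0.   , -0.   ,  0.445])} {'t': array([-1.4403, -0.6254,  0.0044])}
```

Emit:
jog_arm:
  plan:
    - {"tx":-1,"ty":-0.43,"wz":0.31}
    - {"tx":-1,"ty":-0.43,"wz":0.31}
    - {"tx":-1,"ty":-0.43,"wz":0.31}
    - {"tx":-1,"ty":-0.43,"wz":0.31}
    - {"tx":-1,"ty":-0.43,"wz":0.31}
    - {"tx":-1,"ty":-0.43,"wz":0.31}
    - {"tx":-1,"ty":-0.43,"wz":0.31}
    - {"tx":-1,"ty":-0.43,"wz":0.31}

```text
invalid input at $.plan[0]: expected keys tx, ty, tz, wx, wy, wz, claw
```

```bash
python3 - <<'E'
from h import *
s=ctrl.read_state(); print(s['clock'],s['eef_pos'],s['tool_rot'],s['qpos'])
print(delta(s,[540,330,230],2.12))
E
```

```text
0.85 [173.84810309 626.34271126 231.33998559] [ 3.14154632e+00 -4.49557974e-05  2.87078557e+00] [-1.36581204  0.62836754  0.03851166  1.51738347 -0.02701526  0.99631297
 -0.01998044]
{'t': array([-1.4403, -0.6253,  0.0044]), 'w': array([ 0.   , -0.   ,  0.478])}
```

Emit:
jog_arm:
  plan:
    - {"tx":-1,"ty":-0.43,"tz":0,"wx":0,"wy":0,"wz":0.31,"claw":0}
    - {"tx":-1,"ty":-0.43,"tz":0,"wx":0,"wy":0,"wz":0.31,"claw":0}
    - {"tx":-1,"ty":-0.43,"tz":0,"wx":0,"wy":0,"wz":0.31,"claw":0}
    - {"tx":-1,"ty":-0.43,"tz":0,"wx":0,"wy":0,"wz":0.31,"claw":0}
    - {"tx":-1,"ty":-0.43,"tz":0,"wx":0,"wy":0,"wz":0.31,"claw":0}
    - {"tx":-1,"ty":-0.43,"tz":0,"wx":0,"wy":0,"wz":0.31,"claw":0}
    - {"tx":-1,"ty":-0.43,"tz":0,"wx":0,"wy":0,"wz":0.31,"claw":0}
    - {"tx":-1,"ty":-0.43,"tz":0,"wx":0,"wy":0,"wz":0.31,"claw":0}

```text
clock: 1.65
eef_pos: [433.4, 417.1, 231.6]
tool_rot: [3.141, 0.004, 2.375]
force: [-0.0, 0.1, -0.6]
width: 85.1
gripper_force: 0.0
```

```bash
python3 - <<'E'
from h import *
s=ctrl.read_state(); print(s['clock'],s['eef_pos'],s['tool_rot'],s['qpos'])
print(delta(s,[540,330,230],2.12))
E
```

```text
1.65 [433.40679899 417.05400977 231.64525195] [3.14090455 0.00368889 2.37500913] [-0.92643131  0.56191484  0.17667675  1.6628474  -0.11282675  0.92615328
  0.09564473]
{'t': array([-0.4572,  0.0375,  0.0072]), 'w': array([0.0007, 0.0023, 0.1623])}
```

Emit:
jog_arm:
  plan:
    - {"tx":-0.457,"ty":0.038,"tz":0,"wx":0,"wy":0,"wz":0.162,"claw":0}
    - {"tx":-0.457,"ty":0.038,"tz":0,"wx":0,"wy":0,"wz":0.162,"claw":0}
    - {"tx":-0.457,"ty":0.038,"tz":0,"wx":0,"wy":0,"wz":0.162,"claw":0}
    - {"tx":-0.457,"ty":0.038,"tz":0,"wx":0,"wy":0,"wz":0.162,"claw":0}
    - {"tx":-0.457,"ty":0.038,"tz":0,"wx":0,"wy":0,"wz":0.162,"claw":0}

```text
clock: 2.15
eef_pos: [535.7, 336.0, 231.1]
tool_rot: [-3.141, -0.001, 2.128]
force: [0.1, 1.0, -0.9]
width: 85.3
gripper_force: 0.0
```

```bash
cat >> h.py <<'E'
from scipy.optimize import least_squares
def ring(P,zlo,zhi):
    Q=P[(P[:,2]>zlo)&(P[:,2]<zhi)][:,:2]
    return Q
def fitpix(p,st,z,seg,guess):
    """centre of outer circle by min enclosing circle of the segment's points at height z"""
    pass
E
python3 - <<'E'
from h import *
s=ctrl.read_state(); p=ctrl.get_image('wrist'); save(p,'w1.png'); print(s['clock'],s['eef_pos'],s['tool_rot'])
for t in ('mandrel','sleeve_mid','spacer_mid'):
    for q in ctrl.trace(p,t)[:2]:
        P=pts(p,q['pixels'],s); print(t,round(q['score'],2),np.round(q['extent']),len(P))
        for lo,hi in ((28,36),(80,88),(36,44),(10,18)):
            Q=P[(P[:,2]>lo)&(P[:,2]<hi)]
            if len(Q)>60:
                c,r=cv2.minEnclosingCircle(Q[:,:2].astype(np.float32)); print(lo,len(Q),np.round(c,1),round(r,1),np.round(np.median(Q[:,2]),1))
E
```

```text
2.15 [535.68252371 335.99626522 231.07032508] [-3.14117082e+00 -8.58551267e-04  2.12840409e+00]
mandrel 0.79 [244. 232. 115. 115.] 10133
28 153 [493.8 275.3] 26.4 32.0
80 1254 [493.9 269.6] 18.7 82.0
36 976 [494.  269.3] 27.1 38.1
10 5420 [494.  269.5] 54.2 12.2
sleeve_mid 0.71 [382. 190.  75.  70.] 2588
28 1701 [578.7 372.4] 30.2 29.9
10 229 [573.6 374.1] 28.2 14.4
spacer_mid 0.96 [271.  58.  79.  81.] 4059
28 3551 [440.9 413.7] 30.2 29.9
10 103 [449.8 411.1] 23.5 14.1
```

View pics/w1.png

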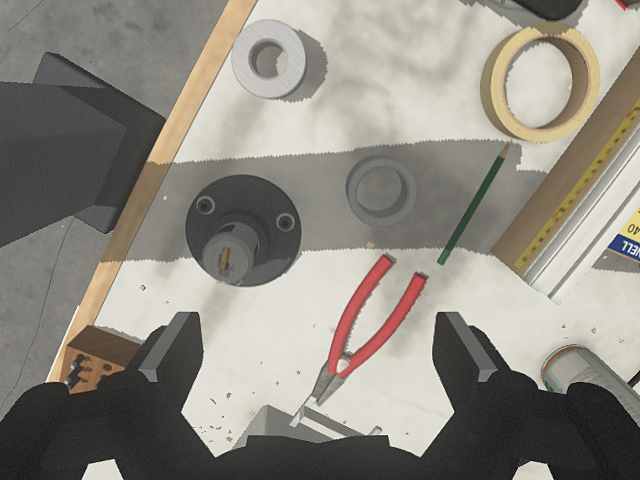

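```bash
python3 - <<'E'
from h import *
s=ctrl.read_state();print(s['eef_pos'],delta(s,[578.7,372.4,120],2.12))
E
```

```text
[534.23690391 337.83832494 231.22663218] {'t': array([0.018 , 0.187 , 0.3707]), 'w': array([-0.0003, -0.0009,  0.008 ])}
```

Emit:
jog_arm:
  plan:
    - {"tx":0.018,"ty":0.187,"tz":0.37,"wx":0,"wy":0,"wz":0,"claw":0}
    - {"tx":0.018,"ty":0.187,"tz":0.37,"wx":0,"wy":0,"wz":0,"claw":0}
    - {"tx":0.018,"ty":0.187,"tz":0.37,"wx":0,"wy":0,"wz":0,"claw":0}
    - {"tx":0.018,"ty":0.187,"tz":0.37,"wx":0,"wy":0,"wz":0,"claw":0}
    - {"tx":0.018,"ty":0.187,"tz":0.37,"wx":0,"wy":0,"wz":0,"claw":0}
    - {"tx":0.018,"ty":0.187,"tz":0.37,"wx":0,"wy":0,"wz":0,"claw":0}

```text
clock: 2.95
eef_pos: [580.8, 370.7, 122.3]
tool_rot: [3.139, -0.0, 2.13]
force: [0.1, -0.8, 0.3]
width: 85.3
gripper_force: 0.0
```

```bash
cat > meas.py <<'E'
from h import *
import sys
s=ctrl.read_state(); p=ctrl.get_image('wrist'); save(p,sys.argv[1]); print(s['clock'],np.round(s['eef_pos'],1),np.round(s['tool_rot'],4),np.round(s['force'],1))
for t in sys.argv[2:]:
    for q in ctrl.trace(p,t)[:1]:
        P=pts(p,q['pixels'],s); print(t,round(q['score'],2),np.round(q['extent']),len(P))
        for lo,hi in ((26,36),(78,88),(35,44),(9,18)):
            Q=P[(P[:,2]>lo)&(P[:,2]<hi)]
            if len(Q)>60:
                c,r=cv2.minEnclosingCircle(Q[:,:2].astype(np.float32)); print(lo,len(Q),np.round(c,1),round(r,1),np.round(np.median(Q[:,2]),1))
E
python3 meas.py w2.png sleeve_mid mandrel
```

```text
2.95 [580.8 370.7 122.3] [ 3.1391e+00 -1.0000e-04  2.1300e+00] [ 0.1 -0.8  0.3]
sleeve_mid 0.82 [317. 232.  99. 102.] 5206
26 3529 [578.5 372.1] 30.2 29.8
9 579 [576.  376.7] 27.8 13.7
mandrel 0.64 [133. 287. 169. 165.] 18574
26 675 [495.1 274. ] 26.5 31.0
78 2817 [494.1 270.7] 19.5 81.7
35 2009 [494.  269.9] 27.4 38.0
9 7783 [493.9 270.6] 54.5 12.1
```

```bash
python3 - <<'E'
from h import *
s=ctrl.read_state();print(s['eef_pos'],s['tool_rot'],delta(s,[578.5,372.1,2],2.13))
E
```

```text
[580.97846411 370.50188101 122.31476463] [ 3.13891548e+00 -2.27132440e-04  2.12940421e+00] {'t': array([ 0.0088, -0.0053,  0.401 ]), 'w': array([ 0.0017, -0.0001, -0.0004])}
```

Emit:
jog_arm:
  plan:
    - {"tx":0.009,"ty":-0.005,"tz":0.15,"wx":0.0017,"wy":0,"wz":0,"claw":0}
    - {"tx":0.009,"ty":-0.005,"tz":0.27,"wx":0.0017,"wy":0,"wz":0,"claw":0}
    - {"tx":0.009,"ty":-0.005,"tz":0.35,"wx":0.0017,"wy":0,"wz":0,"claw":0}
    - {"tx":0.009,"ty":-0.005,"tz":0.39,"wx":0.0017,"wy":0,"wz":0,"claw":0}
    - {"tx":0.009,"ty":-0.005,"tz":0.397,"wx":0.0017,"wy":0,"wz":0,"claw":0}
    - {"tx":0.009,"ty":-0.005,"tz":0.397,"wx":0.0017,"wy":0,"wz":0,"claw":0}
    - {"tx":0.009,"ty":-0.005,"tz":0.397,"wx":0.0017,"wy":0,"wz":0,"claw":0}

```text
clock: 3.8
eef_pos: [579.1, 372.3, 3.1]
tool_rot: [3.141, -0.0, 2.129]
force: [-0.3, 0.3, 0.0]
width: 85.6
gripper_force: 0.0
```

```bash
python3 meas.py w3.png sleeve_mid mandrel
```

```text
3.8 [579.1 372.3   3.1] [ 3.1411 -0.      2.1293] [-0.3  0.3  0. ]
mandrel 0.6 [ 69. 380. 138. 200.] 12108
26 420 [491.6 295.9] 5.3 29.9
35 99 [511.5 319.9] 32.2 37.0
9 8100 [506.5 284.9] 49.9 12.0
```

View pics/w3.png

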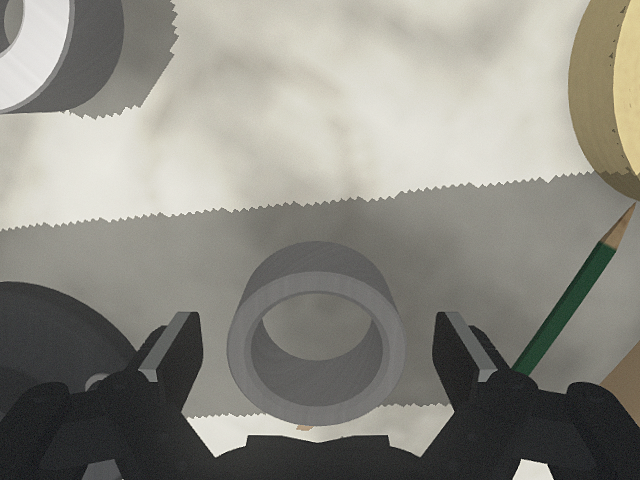

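Emit:
jog_arm:
  plan:
    - {"tx":0,"ty":0,"tz":0,"wx":0,"wy":0,"wz":0,"claw":1}
    - {"tx":0,"ty":0,"tz":0,"wx":0,"wy":0,"wz":0,"claw":1}
    - {"tx":0,"ty":0,"tz":0,"wx":0,"wy":0,"wz":0,"claw":1}
    - {"tx":0,"ty":0,"tz":0,"wx":0,"wy":0,"wz":0,"claw":1}
    - {"tx":0,"ty":0,"tz":0,"wx":0,"wy":0,"wz":0,"claw":1}

```text
clock: 4.45
eef_pos: [578.4, 372.0, 2.1]
tool_rot: [-3.14, -0.0, 2.129]
force: [-0.7, 1.1, 5.1]
width: 57.7
gripper_force: 65.2
```

Emit:
jog_arm:
  plan:
    - {"tx":0,"ty":0,"tz":-0.1,"wx":0,"wy":0,"wz":0,"claw":1}
    - {"tx":0,"ty":0,"tz":-0.25,"wx":0,"wy":0,"wz":0,"claw":1}
    - {"tx":0,"ty":0,"tz":-0.4,"wx":0,"wy":0,"wz":0,"claw":1}
    - {"tx":0,"ty":0,"tz":-0.42,"wx":0,"wy":0,"wz":0,"claw":1}
    - {"tx":0,"ty":0,"tz":-0.42,"wx":0,"wy":0,"wz":0,"claw":1}
    - {"tx":0,"ty":0,"tz":-0.42,"wx":0,"wy":0,"wz":0,"claw":1}

```text
clock: 5.05
eef_pos: [576.6, 371.2, 125.3]
tool_rot: [-3.135, -0.0, 2.129]
force: [0.2, 0.5, -3.2]
width: 57.6
gripper_force: 65.5
```

```bash
python3 - <<'E'
from h import *
s=ctrl.read_state(); p=ctrl.get_image('wrist'); save(p,'w4.png'); print(s['clock'],s['eef_pos'],s['tool_rot'],s['force'],s['width'])
m=np.zeros((480,640),bool); m[200:440,203:435]=True
P=pts(p,m,s); z=P[:,2]; print(np.histogram(z,bins=np.arange(80,240,8)))
Q=P[abs(z-150)<6]; print(len(Q),np.median(Q[:,2])); 
if len(Q): print(cv2.minEnclosingCircle(Q[:,:2].astype(np.float32)))
for t in ('sleeve_mid','mandrel'):
  for q in ctrl.trace(p,t)[:1]:
    P=pts(p,q['pixels'],s); print(t,q['score'],q['extent'],np.median(P,0))
    if t=='mandrel':
      for h in (82,38,12):
        Q=P[abs(P[:,2]-h)<4]; print(len(Q),cv2.minEnclosingCircle(Q[:,:2].astype(np.float32)))
E
```

```text
5.05 [576.61299948 371.17438246 125.32570191] [-3.13526701e+00 -2.18106970e-04  2.12948886e+00] [ 0.17769149  0.53299199 -3.17465844] 57.55642089957461
(array([    0,     0,     0,     0,     0,  1477,  2784,  3752,  5097,
       10425,  1737,   235,   439,   229,  1721,  1072,     0,     0,
           0]), array([ 80,  88,  96, 104, 112, 120, 128, 136, 144, 152, 160, 168, 176,
       184, 192, 200, 208, 216, 224, 232]))
14848 152.67448430978396
((573.4185791015625, 376.09246826171875), 39.6644401550293)
sleeve_mid 0.6 [318.9, 335.6, 177.2, 184.6] [575.62905423 371.08889882 151.12149789]
mandrel 0.8 [142.0, 289.9, 162.6, 160.7] [496.41727254 286.61582848  16.73161868]
2630 ((494.17034912109375, 270.6020202636719), 19.404237747192383)
1875 ((494.17828369140625, 269.79779052734375), 27.24150848388672)
8396 ((494.1565856933594, 269.8200988769531), 55.06741714477539)
```

View pics/w4.png

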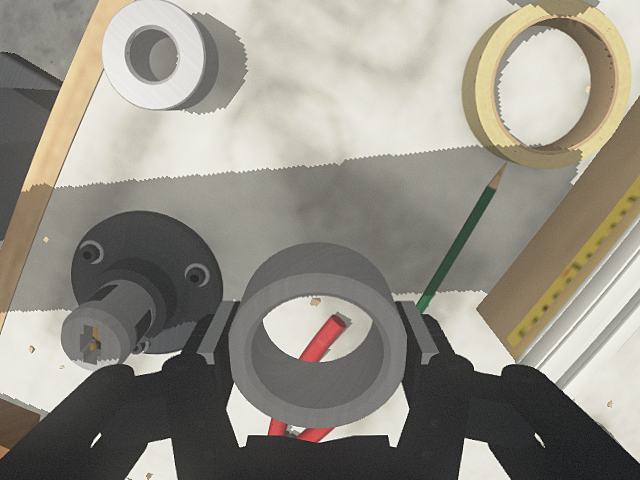

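```bash
python3 - <<'E'
from h import *
s=ctrl.read_state(); p=ctrl.get_image('wrist'); print(s['eef_pos'],s['tool_rot'])
q=ctrl.trace(p,'sleeve_mid')[0]; T=dict(tool_rot=[0,0,0],eef_pos=[0,0,0])
k=cv2.erode(q['pixels'].astype(np.uint8),np.ones((3,3)))>0
P=pts(p,k,T); h=np.histogram(P[:,2],bins=np.arange(-60,10,1)); zt=h[1][h[0].argmax()]+.5; print('ztop',zt)
Q=P[abs(P[:,2]-zt)<2.5]
for _ in range(3):
    A=np.c_[Q[:,:2],np.ones(len(Q))]; a=np.linalg.lstsq(A,Q[:,2],rcond=None)[0]; Q=P[abs(P[:,2]-np.c_[P[:,:2],np.ones(len(P))]@a)<1]
print('plane',a,len(Q)); 
hull=cv2.convexHull(Q[:,:2].astype(np.float32))[:,0]
print('enc',cv2.minEnclosingCircle(hull))
best=min(((lambda c:(np.percentile(np.hypot(*(Q[:,:2]-c).T),99.5)-np.percentile(np.hypot(*(Q[:,:2]-c).T),0.5),c))(np.array([x,y])) for x in np.arange(-6,10,.25) for y in np.arange(-6,6,.25)),key=lambda t:t[0]); 
d=np.hypot(*(Q[:,:2]-best[1]).T); print('annulus',best,np.percentile(d,[.5,99.5]))
M=ctrl.trace(p,'mandrel')[0]; P=pts(p,M['pixels'],s)
for hh,r in ((82,17),(38,27),(12,55)):
    Q=P[abs(P[:,2]-hh)<3]; print(hh,cv2.minEnclosingCircle(Q[:,:2].astype(np.float32)))
E
```

```text
[576.76574207 371.0991438  124.81301689] [-3.13475255e+00  2.57359895e-05  2.12942306e+00]
ztop -27.5
plane [-1.16366404e-03 -2.23426895e-03 -2.77091602e+01] 8063
enc ((0.8592212200164795, -0.6717506051063538), 29.807523727416992)
annulus (np.float64(7.373395752957858), array([ 1. , -0.5])) [22.12345145 29.4968472 ]
82 ((494.0063781738281, 270.26849365234375), 18.931859970092773)
38 ((494.1259765625, 269.6483459472656), 27.34042739868164)
12 ((494.22283935546875, 270.11712646484375), 54.425071716308594)
```

```bash
python3 - <<'E'
from h import *
s=ctrl.read_state();print(s['eef_pos'],s['tool_rot'],delta(s,[495.1,269.5,125],2.13))
E
```

```text
[577.58756535 371.45319791 125.87891932] [-3.13684599e+00  1.23110455e-04  2.12939049e+00] {'t': array([-0.1425, -0.4133,  0.0049]), 'w': array([-0.003 ,  0.0001, -0.0004])}
```

Emit:
jog_arm:
  plan:
    - {"tx":-0.05,"ty":-0.14,"tz":0,"wx":-0.001,"wy":0,"wz":0,"claw":1}
    - {"tx":-0.1,"ty":-0.27,"tz":0,"wx":-0.001,"wy":0,"wz":0,"claw":1}
    - {"tx":-0.13,"ty":-0.37,"tz":0,"wx":-0.001,"wy":0,"wz":0,"claw":1}
    - {"tx":-0.142,"ty":-0.413,"tz":0,"wx":-0.001,"wy":0,"wz":0,"claw":1}
    - {"tx":-0.142,"ty":-0.413,"tz":0,"wx":-0.001,"wy":0,"wz":0,"claw":1}
    - {"tx":-0.142,"ty":-0.413,"tz":0,"wx":-0.001,"wy":0,"wz":0,"claw":1}
    - {"tx":-0.142,"ty":-0.413,"tz":0,"wx":-0.001,"wy":0,"wz":0,"claw":1}
    - {"tx":-0.142,"ty":-0.413,"tz":0,"wx":-0.001,"wy":0,"wz":0,"claw":1}

```text
clock: 6.15
eef_pos: [496.3, 271.1, 127.4]
tool_rot: [-3.141, -0.0, 2.13]
force: [0.6, -0.1, -1.4]
width: 57.9
gripper_force: 65.7
```

```bash
python3 - <<'E'
from h import *
T=dict(tool_rot=[0,0,0],eef_pos=[0,0,0])
s=ctrl.read_state();print(s['eef_pos'],s['tool_rot'],s['qd'].max())
p=ctrl.get_image('wrist'); save(p,'w5.png')
m=np.zeros((480,640),bool); m[230:430,225:410]=True
P=pts(p,m,T); z=P[:,2]; print(np.histogram(z,bins=np.arange(-60,140,10)))
Q=P[abs(z-41)<4]; print('shaft top', len(Q),np.median(Q,0)); Q=Q[np.hypot(*Q[:,:2].T)<25]
print(cv2.minEnclosingCircle(Q[:,:2].astype(np.float32)))
for t in ('sleeve_mid','mandrel'):
  for q in ctrl.trace(p,t)[:1]: print(t,q['score'],q['extent'])
E
```

```text
[496.32555577 271.09223379 127.37361189] [-3.14137783e+00 -1.14901535e-04  2.13031509e+00] 0.009675566313278572
(array([    0,     0,   502, 13517,  4153,  3268,   669,     0,     0,
           0,   699,   344,   120,    60,   434,    74,     3,  2454,
        9315]), array([-60, -50, -40, -30, -20, -10,   0,  10,  20,  30,  40,  50,  60,
        70,  80,  90, 100, 110, 120, 130]))
shaft top 109 [-13.6316715   -2.97153317  44.75316311]
((0.4399802088737488, -3.051806688308716), 17.787776947021484)
sleeve_mid 0.6 [316.6, 335.4, 183.9, 187.7]
mandrel 0.84 [313.6, 224.2, 165.6, 160.2]
```

View pics/w5.png

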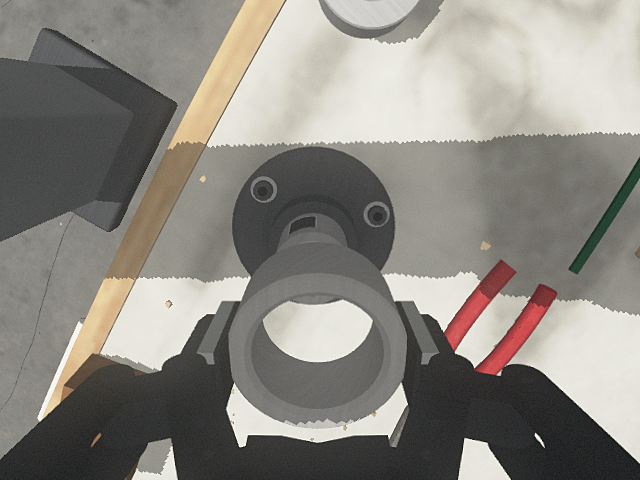

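```bash
python3 - <<'E'
from h import *
T=dict(tool_rot=[0,0,0],eef_pos=[0,0,0])
for i in range(3):
    s=ctrl.read_state(); p=ctrl.get_image('wrist')
    T=dict(tool_rot=[0,0,0],eef_pos=[0,0,0])
    q=ctrl.trace(p,'mandrel')[0]; P=pts(p,q['pixels'],T); z0=s['eef_pos'][2]
    Q=P[abs(P[:,2]-(z0-12))<4]; H=cv2.convexHull(Q[:,:2].astype(np.float32))[:,0]
    f=least_squares(lambda c:np.hypot(H[:,0]-c[0],H[:,1]-c[1])-55,[0,0],loss='soft_l1').x
    q=ctrl.trace(p,'sleeve_mid')[0]; P=pts(p,cv2.erode(q['pixels'].astype(np.uint8),np.ones((3,3)))>0,T)
    S=P[abs(P[:,2]+27.7)<1.5]; g=cv2.minEnclosingCircle(S[:,:2].astype(np.float32))
    print(np.round(s['eef_pos'],1),'foot enc',cv2.minEnclosingCircle(H),'fit',f.round(2),'sleeve',g)
E
```

```text
[495.8 270.4 127.3] foot enc ((0.03406216949224472, -2.1847901344299316), 54.973670959472656) fit [ 0.02 -2.19] sleeve ((0.6083131432533264, -0.9025782346725464), 30.16122055053711)Traceback (most recent call last):
  File "<stdin>", line 9, in <module>
IndexError: list index out of range
```

Emit:
jog_arm:
  plan:
    - {"tx":-0.002,"ty":-0.004,"tz":0.06,"wx":0,"wy":0,"wz":0,"claw":1}
    - {"tx":-0.002,"ty":-0.004,"tz":0.11,"wx":0,"wy":0,"wz":0,"claw":1}
    - {"tx":-0.002,"ty":-0.004,"tz":0.13,"wx":0,"wy":0,"wz":0,"claw":1}
    - {"tx":-0.002,"ty":-0.004,"tz":0.15,"wx":0,"wy":0,"wz":0,"claw":1}
    - {"tx":-0.002,"ty":-0.004,"tz":0.17,"wx":0,"wy":0,"wz":0,"claw":1}
    - {"tx":-0.002,"ty":-0.004,"tz":0.18,"wx":0,"wy":0,"wz":0,"claw":1}
    - {"tx":-0.002,"ty":-0.004,"tz":0.18,"wx":0,"wy":0,"wz":0,"claw":1}

```text
clock: 7.3
eef_pos: [494.8, 268.8, 73.4]
tool_rot: [-3.14, -0.0, 2.129]
force: [-0.7, 0.0, -1.8]
width: 57.5
gripper_force: 65.7
```

Emit:
jog_arm:
  plan:
    - {"tx":0,"ty":0,"tz":0.03,"wx":0,"wy":0,"wz":0,"claw":1}
    - {"tx":0,"ty":0,"tz":0.06,"wx":0,"wy":0,"wz":0,"claw":1}
    - {"tx":0,"ty":0,"tz":0.085,"wx":0,"wy":0,"wz":0,"claw":1}
    - {"tx":0,"ty":0,"tz":0.098,"wx":0,"wy":0,"wz":0,"claw":1}
    - {"tx":0,"ty":0,"tz":0.104,"wx":0,"wy":0,"wz":0,"claw":1}
    - {"tx":0,"ty":0,"tz":0.104,"wx":0,"wy":0,"wz":0,"claw":1}

```text
clock: 7.9
eef_pos: [494.8, 268.7, 42.3]
tool_rot: [-3.14, -0.0, 2.129]
force: [-0.2, 0.5, -3.1]
width: 57.6
gripper_force: 65.7
```

Emit:
jog_arm:
  plan:
    - {"tx":0,"ty":0,"tz":0.003,"wx":0,"wy":0,"wz":0,"claw":1}
    - {"tx":0,"ty":0,"tz":0.005,"wx":0,"wy":0,"wz":0,"claw":1}
    - {"tx":0,"ty":0,"tz":0.005,"wx":0,"wy":0,"wz":0,"claw":1}

```text
clock: 8.2
eef_pos: [495.1, 268.9, 42.0]
tool_rot: [-3.141, -0.0, 2.129]
force: [-1.9, -1.2, 8.9]
width: 57.7
gripper_force: 67.1
```

Emit:
jog_arm:
  plan:
    - {"tx":0,"ty":0,"tz":0,"wx":0,"wy":0,"wz":0,"claw":0}
    - {"tx":0,"ty":0,"tz":0,"wx":0,"wy":0,"wz":0,"claw":0}
    - {"tx":0,"ty":0,"tz":0,"wx":0,"wy":0,"wz":0,"claw":0}
    - {"tx":0,"ty":0,"tz":-0.05,"wx":0,"wy":0,"wz":0,"claw":0}
    - {"tx":0,"ty":0,"tz":-0.2,"wx":0,"wy":0,"wz":0,"claw":0}
    - {"tx":0,"ty":0,"tz":-0.36,"wx":0,"wy":0,"wz":0,"claw":0}
    - {"tx":0.1,"ty":0,"tz":-0.5,"wx":0,"wy":0,"wz":0,"claw":0}
    - {"tx":0.1,"ty":0,"tz":-0.53,"wx":0,"wy":0,"wz":0,"claw":0}
    - {"tx":0.1,"ty":0,"tz":-0.53,"wx":0,"wy":0,"wz":0,"claw":0}
    - {"tx":0.1,"ty":0,"tz":-0.53,"wx":0,"wy":0,"wz":0,"claw":0}
    - {"tx":0.1,"ty":0,"tz":-0.53,"wx":0,"wy":0,"wz":0,"claw":0}

```text
clock: 9.3
eef_pos: [478.6, 292.9, 198.4]
tool_rot: [-3.137, 0.001, 2.128]
force: [-0.3, -0.6, -0.1]
width: 85.3
gripper_force: 0.0
```

```bash
python3 - <<'E'
from h import *
s=ctrl.read_state(); p=ctrl.get_image('wrist'); save(p,'w6.png'); print(s['clock'],s['eef_pos'],s['tool_rot'],s['qpos'])
for t,hs in (('mandrel',(82,12)),('sleeve_mid',(70,)),('key_grip',()),('key_block',(40,))):
  for q in ctrl.trace(p,t)[:1]:
    P=pts(p,q['pixels'],s); print(t,round(q['score'],2),np.round(q['extent']),np.round(np.median(P,0),1),np.round(np.percentile(P,98,0)))
    for h in hs:
        Q=P[abs(P[:,2]-h)<3]; 
        if len(Q)>30: print(h,len(Q),cv2.minEnclosingCircle(Q[:,:2].astype(np.float32)),np.median(Q[:,2]))
E
```

```text
9.3 [478.56277338 292.86342535 198.37012899] [-3.13729900e+00  6.63582807e-04  2.12803276e+00] [-0.75727955  0.55327529  0.24030176  1.80681546 -0.17319683  0.80630631
  0.12653772]
mandrel 0.88 [319. 235. 128. 119.] [484.  283.2  12.9] [542. 320.  83.]
82 1714 ((493.7263488769531, 269.6256408691406), 19.209062576293945) 81.94047325371412
12 5419 ((494.12652587890625, 269.57928466796875), 54.57297134399414) 12.085034266229911
sleeve_mid 0.61 [322. 259.  89.  87.] [489.3 278.5  69.5] [523. 299.  71.]
70 2374 ((495.304931640625, 268.90966796875), 30.483917236328125) 69.89287818107869
key_grip 0.53 [113. 469.  16.  19.] [441.9  11.   83.9] [451.  23.  85.]
key_block 0.79 [130. 354.  27.  37.] [402.6  86.7  24.6] [407.  88.  41.]
40 72 ((404.0758972167969, 82.58692932128906), 6.046421051025391) 39.86511799007209
```

View pics/w6.png

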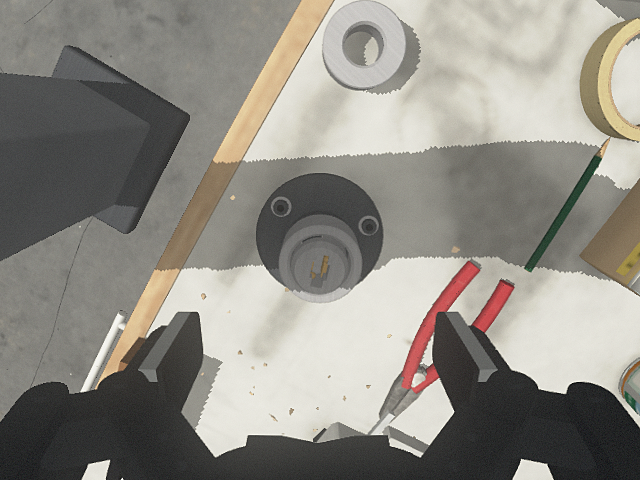

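```bash
python3 - <<'E'
from h import *
s=ctrl.read_state();print(s['eef_pos'],s['tool_rot'],delta(s,[507.2,248.4,112],2.13))
E
```

```text
[478.98230379 293.73157371 198.94193196] [-3.13879880e+00  2.52170133e-04  2.12858467e+00] {'t': array([-0.1779,  0.0006,  0.2899]), 'w': array([-0.0018,  0.0002, -0.0009])}
```

Emit:
jog_arm:
  plan:
    - {"tx":-0.09,"ty":0,"tz":0.14,"wx":0,"wy":0,"wz":0,"claw":0}
    - {"tx":-0.17,"ty":0,"tz":0.25,"wx":0,"wy":0,"wz":0,"claw":0}
    - {"tx":-0.178,"ty":0,"tz":0.29,"wx":0,"wy":0,"wz":0,"claw":0}
    - {"tx":-0.178,"ty":0,"tz":0.29,"wx":0,"wy":0,"wz":0,"claw":0}
    - {"tx":-0.178,"ty":0,"tz":0.29,"wx":0,"wy":0,"wz":0,"claw":0}
    - {"tx":-0.178,"ty":0,"tz":0.29,"wx":0,"wy":0,"wz":0,"claw":0}

```text
clock: 10.15
eef_pos: [507.7, 250.8, 114.0]
tool_rot: [3.14, -0.001, 2.131]
force: [0.1, -0.6, 0.5]
width: 85.2
gripper_force: 0.0
```

```bash
cat >> h.py <<'E'
def ortho(p,st,c,z,half,mm):
    n=int(2*half/mm); g=(np.arange(n)+.5)*mm-half
    X,Y=np.meshgrid(g,-g); W=np.stack([c[0]+X.ravel(),c[1]+Y.ravel(),np.full(n*n,z)],1)  # image right=+x, up=+y
    Rm,t=campose(p,st); C=(W-t)@Rm
    K=np.array([[p['fx'],0,p['cx']],[0,p['fy'],p['cy']],[0,0,1.]])
    uv=cv2.projectPoints(C,np.zeros(3),np.zeros(3),K,np.array(p['distortion'],float))[0].reshape(n,n,2).astype(np.float32)
    return cv2.remap(p['img'],uv[...,0],uv[...,1],cv2.INTER_CUBIC)
E
python3 - <<'E'
from h import *
s=ctrl.read_state(); p=ctrl.get_image('wrist'); print(s['clock'],s['eef_pos'],s['tool_rot'])
for t,hs in (('mandrel',(82,12)),('sleeve_mid',(70,))):
  for q in ctrl.trace(p,t)[:1]:
    P=pts(p,q['pixels'],s); print(t,round(q['score'],2),np.round(q['extent']))
    for h in hs:
        Q=P[abs(P[:,2]-h)<3]; print(h,len(Q),cv2.minEnclosingCircle(Q[:,:2].astype(np.float32)),np.median(Q[:,2]))
o=ortho(p,s,[494,269.6],82,25,0.1); cv2.imwrite('pics/slot.png',o[...,::-1])
E
```

```text
10.15 [507.654318   250.75326369 114.0454739 ] [ 3.14023048e+00 -6.75130635e-04  2.13110028e+00]
mandrel 0.66 [315. 192. 177. 165.]
82 4077 ((493.71051025390625, 269.49462890625), 19.257457733154297) 81.93363976218379
12 9742 ((493.7388916015625, 269.2328186035156), 54.40536880493164) 12.00683976365653
sleeve_mid 0.71 [317. 224. 127. 126.]
70 5393 ((494.8294982910156, 268.8050231933594), 30.235197067260742) 69.84171983936241
```

View pics/slot.png

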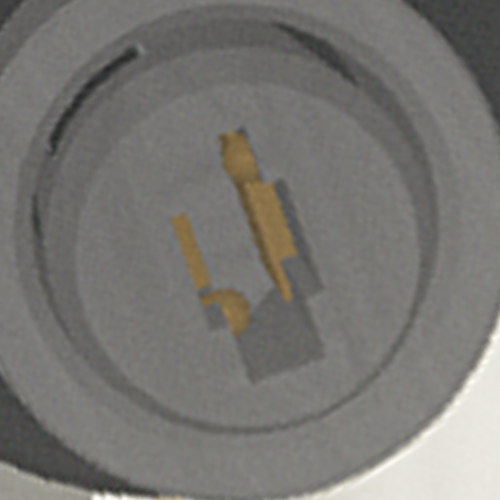

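```bash
python3 - <<'E'
from h import *
s=ctrl.read_state();print(s['eef_pos'],s['tool_rot'],delta(s,[441,8,170],1.717))
E
```

```text
[507.54726928 250.21154542 113.93772737] [ 3.14059424e+00 -3.24834688e-04  2.13075858e+00] {'t': array([-0.5662, -0.6166, -0.1877]), 'w': array([ 0.0006, -0.0003,  0.2634])}
```

Emit:
jog_arm:
  plan:
    - {"tx":-0.04,"ty":-0.04,"tz":-0.12,"wx":0,"wy":0,"wz":0.03,"claw":0}
    - {"tx":-0.566,"ty":-0.617,"tz":-0.188,"wx":0,"wy":0,"wz":0.263,"claw":0}
    - {"tx":-0.566,"ty":-0.617,"tz":-0.188,"wx":0,"wy":0,"wz":0.263,"claw":0}
    - {"tx":-0.566,"ty":-0.617,"tz":-0.188,"wx":0,"wy":0,"wz":0.263,"claw":0}
    - {"tx":-0.566,"ty":-0.617,"tz":-0.188,"wx":0,"wy":0,"wz":0.263,"claw":0}
    - {"tx":-0.566,"ty":-0.617,"tz":-0.188,"wx":0,"wy":0,"wz":0.263,"claw":0}
    - {"tx":-0.566,"ty":-0.617,"tz":-0.188,"wx":0,"wy":0,"wz":0.263,"claw":0}
    - {"tx":-0.566,"ty":-0.617,"tz":-0.188,"wx":0,"wy":0,"wz":0.263,"claw":0}
    - {"tx":-0.566,"ty":-0.617,"tz":-0.188,"wx":0,"wy":0,"wz":0.263,"claw":0}
    - {"tx":-0.566,"ty":-0.617,"tz":-0.188,"wx":0,"wy":0,"wz":0.263,"claw":0}

```text
clock: 11.3
eef_pos: [440.9, 8.5, 169.4]
tool_rot: [-3.141, -0.0, 1.719]
force: [-0.0, 0.5, -0.1]
width: 85.8
gripper_force: 0.0
```

```bash
cat > key.py <<'E'
from h import *
import sys
s=ctrl.read_state(); p=ctrl.get_image('wrist'); save(p,sys.argv[1]); print(s['clock'],s['eef_pos'],s['tool_rot'],s['qpos'])
q=ctrl.trace(p,'key_grip')[0]; P=pts(p,q['pixels'],s); print(q['score'],q['extent'],np.percentile(P[:,2],[2,50,98]))
Q=P[abs(P[:,2]-84)<3]; print(len(Q),np.median(Q[:,2]),cv2.minAreaRect(Q[:,:2].astype(np.float32)))
d=Q[:,:2]-Q[:,:2].mean(0); w,v=np.linalg.eigh(d.T@d); print('pca long dir deg',np.degrees(np.arctan2(v[1,1],v[0,1]))%180, Q[:,:2].mean(0))
E
python3 key.py k1.png
```

```text
11.3 [440.86733705   8.54201439 169.41151911] [-3.14098960e+00 -4.94467240e-05  1.71917616e+00] [-0.31088704  0.45528507  0.31636449  2.14875868 -0.25510999  0.57282772
  0.33928288]
0.64 [320.2, 229.9, 31.9, 76.6] [43.51216486 83.45593756 85.10306238]
1344 83.78243741641711 ((442.06719970703125, 14.367426872253418), (11.87195873260498, 42.36127471923828), 9.19115161895752)
pca long dir deg 99.39637763020919 [441.95306141  15.57672847]
```

View pics/k1.png

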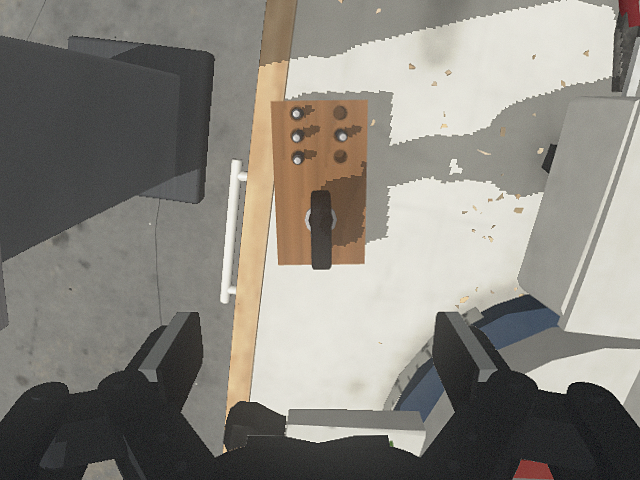

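```bash
python3 - <<'E'
from h import *
s=ctrl.read_state();print(s['eef_pos'],s['tool_rot'],delta(s,[442.0,14.7,51],1.731))
E
python3 key.py k2.png
```

```text
[440.63027964   8.15423696 169.28203544] [-3.14050565e+00  1.96616573e-04  1.71860836e+00] {'t': array([0.021 , 0.0082, 0.3943]), 'w': array([-0.0007,  0.0001, -0.0079])}
11.4 [440.63027964   8.15423696 169.28203544] [-3.14050565e+00  1.96616573e-04  1.71860836e+00] [-0.31058534  0.45547772  0.31681612  2.14911441 -0.25501592  0.5727846
  0.33939195]
0.93 [322.1, 229.3, 33.5, 82.1] [43.18999328 83.41945095 85.16929231]
1333 83.7647436443581 ((441.7679443359375, 14.661369323730469), (11.706944465637207, 42.27050018310547), 9.056599617004395)
pca long dir deg 99.40707053336797 [441.76705018  15.47301486]
```

Emit:
jog_arm:
  plan:
    - {"tx":0.022,"ty":0.007,"tz":0.12,"wx":0,"wy":0,"wz":-0.008,"claw":0}
    - {"tx":0.022,"ty":0.007,"tz":0.25,"wx":0,"wy":0,"wz":-0.008,"claw":0.3}
    - {"tx":0.022,"ty":0.007,"tz":0.33,"wx":0,"wy":0,"wz":-0.008,"claw":0.4}
    - {"tx":0.022,"ty":0.007,"tz":0.38,"wx":0,"wy":0,"wz":-0.008,"claw":0.5}
    - {"tx":0.022,"ty":0.007,"tz":0.392,"wx":0,"wy":0,"wz":-0.008,"claw":0.5}
    - {"tx":0.022,"ty":0.007,"tz":0.392,"wx":0,"wy":0,"wz":-0.008,"claw":0.5}
    - {"tx":0.022,"ty":0.007,"tz":0.392,"wx":0,"wy":0,"wz":-0.008,"claw":0.5}

```text
clock: 12.2
eef_pos: [442.0, 13.8, 52.4]
tool_rot: [3.141, 0.001, 1.729]
force: [0.6, 0.2, -0.7]
width: 42.8
gripper_force: 0.0
```

Emit:
jog_arm:
  plan:
    - {"tx":0,"ty":0,"tz":0,"wx":0,"wy":0,"wz":0,"claw":1}
    - {"tx":0,"ty":0,"tz":0,"wx":0,"wy":0,"wz":0,"claw":1}
    - {"tx":0,"ty":0,"tz":0,"wx":0,"wy":0,"wz":0,"claw":1}
    - {"tx":0,"ty":0,"tz":0,"wx":0,"wy":0,"wz":0,"claw":1}
    - {"tx":0,"ty":0,"tz":0,"wx":0,"wy":0,"wz":0,"claw":1}

```text
clock: 12.7
eef_pos: [442.0, 13.9, 52.6]
tool_rot: [3.141, 0.0, 1.729]
force: [-0.1, 0.2, 6.7]
width: 11.4
gripper_force: 58.4
```

```bash
cat > kt.py <<'E'
from h import *
import sys
T=dict(tool_rot=[0,0,0],eef_pos=[0,0,0])
s=ctrl.read_state(); p=ctrl.get_image('wrist'); save(p,sys.argv[1]); print(s['clock'],s['eef_pos'],s['tool_rot'],s['force'],s['width'])
for q in ctrl.trace(p,'key_grip')[:2]:
    P=pts(p,q['pixels'],T); print(q['score'],q['extent'],np.percentile(P[:,2],[2,50,98]))
    zt=np.percentile(P[:,2],50); Q=P[abs(P[:,2]-zt)<2.5]; print(len(Q),zt,cv2.minAreaRect(Q[:,:2].astype(np.float32)),np.percentile(Q,[1,99],axis=0))
E
python3 kt.py k3.png
```

```text
12.7 [442.02150595  13.85556163  52.63747979] [3.14087956e+00 3.84837157e-04 1.72883035e+00] [-0.14743043  0.22487041  6.72431334] 11.38055359360885
0.79 [317.7, 334.9, 48.8, 146.9] [-32.31006323 -30.80315587  -5.3388062 ]
3846 -30.803155868621687 ((1.2067756652832031, -0.38742780685424805), (42.44805908203125, 11.814862251281738), 0.152166485786438) [[-18.1559317   -5.87007169 -32.49590984]
 [ 21.11655762   5.36103703 -28.54093704]]
```

Emit:
jog_arm:
  plan:
    - {"tx":0,"ty":0,"tz":-0.03,"wx":0,"wy":0,"wz":0,"claw":1}
    - {"tx":0,"ty":0,"tz":-0.1,"wx":0,"wy":0,"wz":0,"claw":1}
    - {"tx":0,"ty":0,"tz":-0.2,"wx":0,"wy":0,"wz":0,"claw":1}
    - {"tx":0,"ty":0,"tz":-0.3,"wx":0,"wy":0,"wz":0,"claw":1}
    - {"tx":0,"ty":0,"tz":-0.31,"wx":0,"wy":0,"wz":0,"claw":1}
    - {"tx":0,"ty":0,"tz":-0.31,"wx":0,"wy":0,"wz":0,"claw":1}

```text
clock: 13.4
eef_pos: [441.8, 14.1, 145.7]
tool_rot: [3.141, 0.0, 1.729]
force: [-0.3, 0.5, -1.4]
width: 11.2
gripper_force: 59.5
```

```bash
python3 kt.py k4.png; python3 - <<'E'
from h import *
s=ctrl.read_state();print(s['eef_pos'],s['tool_rot'],delta(s,[494.5,268,147],1.918))
E
```

```text
13.4 [441.78219505  14.06064163 145.7361095 ] [3.14063194e+00 2.64902711e-04 1.72923311e+00] [-0.25225306  0.52083018 -1.42638111] 11.192136607153218
0.78 [318.0, 332.4, 49.3, 156.9] [-32.29783191 -30.7333152   31.04377012]
3863 -30.733315197729254 ((1.1422843933105469, -0.27643918991088867), (11.848392486572266, 42.02071762084961), 89.64315032958984) [[-18.52583373  -5.90255235 -32.49958897]
 [ 21.14275256   5.40495405 -28.44064687]]
[440.72588441  13.99019319 144.31062112] [-3.13917980e+00  7.72257671e-05  1.72912739e+00] {'t': array([ 0.8078,  0.3105, -0.0098]), 'w': array([-1.500e-03, -1.000e-04, -1.202e-01])}
```

Emit:
jog_arm:
  plan:
    - {"tx":0.12,"ty":0.045,"tz":-0.01,"wx":0,"wy":0,"wz":-0.02,"claw":1}
    - {"tx":0.26,"ty":0.1,"tz":-0.01,"wx":0,"wy":0,"wz":-0.04,"claw":1}
    - {"tx":0.4,"ty":0.155,"tz":-0.01,"wx":0,"wy":0,"wz":-0.06,"claw":1}
    - {"tx":0.55,"ty":0.21,"tz":-0.01,"wx":0,"wy":0,"wz":-0.08,"claw":1}
    - {"tx":0.68,"ty":0.26,"tz":-0.01,"wx":0,"wy":0,"wz":-0.1,"claw":1}
    - {"tx":0.77,"ty":0.296,"tz":-0.01,"wx":0,"wy":0,"wz":-0.12,"claw":1}
    - {"tx":0.806,"ty":0.31,"tz":-0.01,"wx":0,"wy":0,"wz":-0.12,"claw":1}
    - {"tx":0.806,"ty":0.31,"tz":-0.01,"wx":0,"wy":0,"wz":-0.12,"claw":1}
    - {"tx":0.806,"ty":0.31,"tz":-0.01,"wx":0,"wy":0,"wz":-0.12,"claw":1}
    - {"tx":0.806,"ty":0.31,"tz":-0.01,"wx":0,"wy":0,"wz":-0.12,"claw":1}
    - {"tx":0.806,"ty":0.31,"tz":-0.01,"wx":0,"wy":0,"wz":-0.12,"claw":1}

```text
clock: 14.6
eef_pos: [495.3, 265.3, 147.7]
tool_rot: [-3.14, 0.001, 1.914]
force: [0.2, 0.9, -0.3]
width: 11.2
gripper_force: 59.4
```

```bash
cat > foot.py <<'E'
from h import *
T=dict(tool_rot=[0,0,0],eef_pos=[0,0,0])
def enc(P): 
    H=cv2.convexHull(P[:,:2].astype(np.float32)); return np.round(cv2.minEnclosingCircle(H)[0],2),round(cv2.minEnclosingCircle(H)[1],1)
for i in range(4):
    s=ctrl.read_state(); p=ctrl.get_image('wrist'); print(s['clock'],np.round(s['eef_pos'],1),np.round(s['tool_rot'],4))
    z0=s['eef_pos'][2]
    for t,h,r in (('mandrel',12,55),('mandrel',38,27),('sleeve_mid',70,30)):
        q=ctrl.trace(p,t)
        if not q: continue
        P=pts(p,q[0]['pixels'],T); Q=P[abs(P[:,2]-(z0-h))<3]
        if len(Q)<50: continue
        H=cv2.convexHull(Q[:,:2].astype(np.float32))[:,0]
        f=least_squares(lambda c:np.hypot(H[:,0]-c[0],H[:,1]-c[1])-r,[0,0],loss='soft_l1').x
        print(t,h,len(Q),enc(Q),f.round(2))
    q=ctrl.trace(p,'key_grip')
    if q:
        P=pts(p,q[0]['pixels'],T); Q=P[abs(P[:,2]+30.8)<2.5]; print('key',np.round(cv2.minAreaRect(Q[:,:2].astype(np.float32))[0],2),np.round(np.percentile(Q[:,:2],[1,99],axis=0).mean(0),2))
save(p,'foot.png')
E
python3 foot.py
```

```text
14.6 [495.3 265.3 147.7] [-3.1399e+00  8.0000e-04  1.9145e+00]
mandrel 12 7724 (array([4.72, 0.34]), 54.6) [4.2  0.51]
mandrel 38 51 (array([12.33,  1.82]), 24.7) [17.06  2.23]
sleeve_mid 70 3282 (array([3.55, 0.93]), 30.2) [3.62 0.87]
key [ 1.17 -0.41] [ 1.43 -0.35]
14.85 [495.3 266.9 147.8] [-3.1406e+00  1.0000e-04  1.9167e+00]
mandrel 12 7652 (array([ 3.06, -0.24]), 54.5) [ 2.44 -0.23]
mandrel 38 68 (array([12.74,  0.05]), 26.5) [ 5.72 -0.08]
sleeve_mid 70 3264 (array([1.97, 0.25]), 30.3) [1.95 0.18]
key [ 1.46 -0.42] [ 1.48 -0.39]
15.1 [495.3 267.3 147.6] [-3.1405e+00  2.0000e-04  1.9174e+00]
mandrel 12 7630 (array([ 2.69, -0.28]), 54.6) [ 2.06 -0.34]
mandrel 38 73 (array([11.51,  0.23]), 26.0) [ 5.4  -0.33]
sleeve_mid 70 3267 (array([ 1.47, -0.06]), 30.3) [1.63 0.19]
key [ 1.33 -0.23] [ 1.43 -0.37]
15.35 [495.2 267.2 147.6] [-3.1404e+00  2.0000e-04  1.9173e+00]
mandrel 12 7611 (array([ 2.72, -0.34]), 54.6) [2.19 0.03]
mandrel 38 60 (array([ 8.26, -1.15]), 25.6) [ 5.23 -1.68]
sleeve_mid 70 3280 (array([1.64, 0.02]), 30.3) [1.74 0.22]
key [ 1.35 -0.4 ] [ 1.41 -0.42]
```

Emit:
jog_arm:
  plan:
    - {"tx":0.0033,"ty":-0.001,"tz":0.03,"wx":0,"wy":0,"wz":0,"claw":1}
    - {"tx":0.0033,"ty":-0.001,"tz":0.055,"wx":0,"wy":0,"wz":0,"claw":1}
    - {"tx":0.0033,"ty":-0.001,"tz":0.06,"wx":0,"wy":0,"wz":0,"claw":1}
    - {"tx":0.0033,"ty":-0.001,"tz":0.06,"wx":0,"wy":0,"wz":0,"claw":1}
    - {"tx":0.0033,"ty":-0.001,"tz":0.065,"wx":0,"wy":0,"wz":0,"claw":1}
    - {"tx":0.0033,"ty":-0.001,"tz":0.07,"wx":0,"wy":0,"wz":0,"claw":1}
    - {"tx":0.0033,"ty":-0.001,"tz":0.075,"wx":0,"wy":0,"wz":0,"claw":1}
    - {"tx":0.0033,"ty":-0.001,"tz":0.08,"wx":0,"wy":0,"wz":0,"claw":1}
    - {"tx":0.0033,"ty":-0.001,"tz":0.08,"wx":0,"wy":0,"wz":0,"claw":1}

```text
clock: 16.5
eef_pos: [494.5, 268.0, 123.5]
tool_rot: [-3.14, 0.0, 1.917]
force: [0.4, 0.5, -1.6]
width: 11.1
gripper_force: 59.4
```

```bash
python3 - <<'E'
from h import *
for i in range(3):
    s=ctrl.read_state(); print(s['clock'],s['eef_pos'].round(2),s['tool_rot'].round(4),s['force'].round(1),s['torque'].round(2)); ctrl.get_image('top')
E
```

```text
16.5 [494.5  268.   123.46] [-3.1402e+00  2.0000e-04  1.9173e+00] [ 0.4  0.5 -1.6] [-0.03 -0.    0.02]
16.55 [494.6  267.99 123.57] [-3.1404e+00  2.0000e-04  1.9173e+00] [ 0.4  1.  -1.2] [ 0.01 -0.03 -0.  ]
16.6 [494.64 268.01 123.63] [-3.1405e+00  2.0000e-04  1.9172e+00] [ 0.  -0.4 -1. ] [-0.02  0.02 -0.02]
```

Emit:
jog_arm:
  plan:
    - {"tx":0,"ty":0,"tz":0.006,"wx":0,"wy":0,"wz":0,"claw":1}
    - {"tx":0,"ty":0,"tz":0.012,"wx":0,"wy":0,"wz":0,"claw":1}
    - {"tx":0,"ty":0,"tz":0.015,"wx":0,"wy":0,"wz":0.005,"claw":1}
    - {"tx":0,"ty":0,"tz":0.018,"wx":0,"wy":0,"wz":-0.005,"claw":1}

```text
clock: 17.05
eef_pos: [494.1, 267.7, 118.1]
tool_rot: [-3.139, 0.0, 1.926]
force: [-2.7, -1.2, 4.0]
width: 11.1
gripper_force: 60.0
```

Emit:
jog_arm:
  plan:
    - {"tx":0,"ty":0,"tz":0.006,"wx":0,"wy":0,"wz":0.005,"claw":1}
    - {"tx":0,"ty":0,"tz":0.012,"wx":0,"wy":0,"wz":0.01,"claw":1}
    - {"tx":0,"ty":0,"tz":0.016,"wx":0,"wy":0,"wz":0,"claw":1}
    - {"tx":0,"ty":0,"tz":0.02,"wx":0,"wy":0,"wz":0.005,"claw":1}

```text
clock: 17.45
eef_pos: [495.0, 268.4, 112.2]
tool_rot: [-3.141, -0.0, 1.918]
force: [-0.7, 0.2, 1.4]
width: 11.4
gripper_force: 59.8
```

```bash
python3 kt.py k5.png
```

```text
17.45 [495.03530042 268.41434783 112.15440463] [-3.14149508e+00 -2.13970530e-05  1.91776363e+00] [-0.71392993  0.23812811  1.41602936] 11.358295182083683
0.57 [317.6, 335.2, 47.1, 147.1] [-32.24302436 -30.77455148   8.96945082]
3766 -30.774551481732203 ((1.278341293334961, -0.44304466247558594), (11.481539726257324, 42.590396881103516), 89.26204681396484) [[-18.30739062  -5.97769063 -32.42981888]
 [ 21.28195012   5.11662651 -28.5406509 ]]
```

Emit:
jog_arm:
  plan:
    - {"tx":0,"ty":0,"tz":0.008,"wx":0,"wy":0,"wz":0,"claw":1}
    - {"tx":0,"ty":0,"tz":0.016,"wx":0,"wy":0,"wz":0.006,"claw":1}
    - {"tx":0,"ty":0,"tz":0.024,"wx":0,"wy":0,"wz":-0.006,"claw":1}
    - {"tx":0,"ty":0,"tz":0.032,"wx":0,"wy":0,"wz":0.006,"claw":1}
    - {"tx":0,"ty":0,"tz":0.04,"wx":0,"wy":0,"wz":-0.006,"claw":1}
    - {"tx":0,"ty":0,"tz":0.046,"wx":0,"wy":0,"wz":0,"claw":1}

```text
clock: 18.15
eef_pos: [494.1, 267.8, 97.9]
tool_rot: [-3.139, 0.0, 1.917]
force: [0.0, 0.1, -0.2]
width: 11.4
gripper_force: 59.4
```

Emit:
jog_arm:
  plan:
    - {"tx":0,"ty":0,"tz":0.006,"wx":0,"wy":0,"wz":0,"claw":1}
    - {"tx":0,"ty":0,"tz":0.012,"wx":0,"wy":0,"wz":0,"claw":1}
    - {"tx":0,"ty":0,"tz":0.014,"wx":0,"wy":0,"wz":0,"claw":1}
    - {"tx":0,"ty":0,"tz":0.014,"wx":0,"wy":0,"wz":0,"claw":1}
    - {"tx":0,"ty":0,"tz":0.014,"wx":0,"wy":0,"wz":0,"claw":1}

```text
clock: 18.65
eef_pos: [494.4, 267.9, 94.7]
tool_rot: [-3.14, 0.0, 1.917]
force: [-2.1, -0.8, 6.1]
width: 11.3
gripper_force: 60.3
```

```bash
python3 kt.py k6.png; python3 foot.py
```

```text
18.65 [494.42773505 267.8941684   94.68205767] [-3.14020920e+00  1.39223749e-05  1.91727583e+00] [-2.10002588 -0.77249786  6.12141246] 11.252343708471038
0.97 [318.4, 336.5, 49.1, 144.7] [-32.25768573 -30.76029793  -1.71661166]
3917 -30.760297928276856 ((1.1303596496582031, -0.39211511611938477), (42.42734909057617, 12.282517433166504), 0.3872651159763336) [[-18.37763625  -6.03608974 -32.4989249 ]
 [ 21.23851843   5.35889646 -28.53049041]]
18.75 [494.4 267.9  94.7] [-3.1402  0.      1.9173]
mandrel 12 10665 (array([ 2.19, -0.31]), 54.5) [ 0.99 -0.18]
mandrel 38 100 (array([10.63,  0.81]), 26.2) [4.18 0.25]
sleeve_mid 70 4014 (array([0.9 , 0.63]), 30.1) [0.92 0.53]
key [ 1.28 -0.41] [ 1.32 -0.37]
19.0 [494.4 267.9  94.7] [-3.1402 -0.      1.9172]
mandrel 12 10638 (array([ 1.9, -0.3]), 54.4) [ 1.07 -0.19]
mandrel 38 80 (array([10.94,  0.8 ]), 26.1) [ 3.87 -0.76]
sleeve_mid 70 4040 (array([1.21, 0.43]), 30.0) [0.87 0.56]
key [ 1.44 -0.22] [ 1.44 -0.37]
19.25 [494.4 267.9  94.7] [-3.1403  0.      1.9172]
mandrel 12 10577 (array([ 2.04, -0.22]), 54.4) [1.08 0.04]
sleeve_mid 70 4096 (array([1.03, 0.36]), 30.1) [0.83 0.52]
key [ 1.06 -0.41] [ 1.39 -0.34]
19.5 [494.4 267.9  94.7] [-3.1402 -0.      1.9172]
mandrel 12 10697 (array([ 1.84, -0.08]), 54.5) [0.88 0.02]
mandrel 38 56 (array([ 6.69, -0.74]), 25.6) [ 0.66 -4.02]
sleeve_mid 70 4122 (array([1.19, 0.83]), 30.1) [0.91 0.67]
key [ 1.4  -0.38] [ 1.64 -0.37]
```

Emit:
jog_arm:
  plan:
    - {"tx":0,"ty":-0.0003,"tz":0,"wx":0,"wy":0,"wz":0.08,"claw":1}
    - {"tx":0.0001,"ty":-0.0006,"tz":0,"wx":0,"wy":0,"wz":0.16,"claw":1}
    - {"tx":0.0002,"ty":-0.0009,"tz":0,"wx":0,"wy":0,"wz":0.25,"claw":1}
    - {"tx":0.0003,"ty":-0.0012,"tz":0,"wx":0,"wy":0,"wz":0.333,"claw":1}
    - {"tx":0.0003,"ty":-0.0012,"tz":0,"wx":0,"wy":0,"wz":0.333,"claw":1}
    - {"tx":0.0003,"ty":-0.0012,"tz":0,"wx":0,"wy":0,"wz":0.333,"claw":1}

```text
clock: 20.35
eef_pos: [493.8, 267.9, 94.7]
tool_rot: [-3.14, 0.001, 1.394]
force: [-2.6, -1.0, 7.0]
width: 11.5
gripper_force: 60.5
```

```bash
python3 kt.py k7.png; python3 -c "
from h import *
s=ctrl.read_state(); print(s['force'],s['torque'],s['qpos'])"
```

```text
20.35 [493.76538139 267.9400687   94.68157727] [-3.14001067e+00  9.17672323e-04  1.39428404e+00] [-2.59039532 -1.03157684  7.02526283] 11.501955162131484
0.97 [317.8, 337.0, 50.6, 146.2] [-32.32203958 -30.74963809  -5.1590687 ]
3888 -30.74963808747657 ((1.2615299224853516, 0.011166572570800781), (11.887872695922852, 42.366024017333984), 89.67040252685547) [[-18.48806038  -5.62331449 -32.47131541]
 [ 20.95705935   5.74908154 -28.46974092]]
0.54 [566.5, 238.5, 98.1, 282.4] [81.27421165 83.92179256 94.16706959]
9859 83.92179255709397 ((-9.140777587890625, 159.2185516357422), (58.25603485107422, 183.06407165527344), 76.6996841430664) [[-89.21102052 116.00250373  81.51926298]
 [ 81.05329202 184.6769008   86.3055469 ]]
[-1.96308093 -0.77980718  6.53387451] [-0.18907674  0.52546033  0.04491419] [-0.80660497  0.73221659  0.41063407  1.89091027 -0.47924145  0.61846831
 -0.26884404]
```

Emit:
jog_arm:
  plan:
    - {"tx":0,"ty":-0.0003,"tz":0,"wx":0,"wy":0,"wz":0.08,"claw":1}
    - {"tx":0.0001,"ty":-0.0006,"tz":0,"wx":0,"wy":0,"wz":0.16,"claw":1}
    - {"tx":0.0002,"ty":-0.0009,"tz":0,"wx":0,"wy":0,"wz":0.24,"claw":1}
    - {"tx":0.0003,"ty":-0.0012,"tz":0,"wx":0,"wy":0,"wz":0.32,"claw":1}
    - {"tx":0.0005,"ty":-0.0014,"tz":0,"wx":0,"wy":0,"wz":0.4,"claw":1}
    - {"tx":0.0007,"ty":-0.0016,"tz":0,"wx":0,"wy":0,"wz":0.48,"claw":1}
    - {"tx":0.0009,"ty":-0.0018,"tz":0,"wx":0,"wy":0,"wz":0.56,"claw":1}
    - {"tx":0.001,"ty":-0.0019,"tz":0,"wx":0,"wy":0,"wz":0.62,"claw":1}
    - {"tx":0.0011,"ty":-0.002,"tz":0,"wx":0,"wy":0,"wz":0.655,"claw":1}
    - {"tx":0.0011,"ty":-0.002,"tz":0,"wx":0,"wy":0,"wz":0.655,"claw":1}
    - {"tx":0.0011,"ty":-0.002,"tz":0,"wx":0,"wy":0,"wz":0.655,"claw":1}

```text
clock: 21.55
eef_pos: [492.5, 269.2, 94.7]
tool_rot: [-3.14, 0.003, 0.366]
force: [-4.5, -0.5, 8.2]
width: 11.3
gripper_force: 60.9
```

```bash
python3 foot.py|tail -5; python3 kt.py k8.png; python3 -c "
from h import *
s=ctrl.read_state(); print(s['force'],s['torque'],s['qpos'],s['gripper_force'])"
```

```text
22.3 [492.5 269.2  94.7] [-3.1395e+00  2.9000e-03  3.6640e-01]
mandrel 12 10682 (array([2. , 0.8]), 54.3) [1.24 0.61]
mandrel 38 84 (array([ 6.7 , -0.86]), 26.3) [ 4.77 -0.42]
sleeve_mid 70 4182 (array([1.32, 0.85]), 30.4) [1.5  0.77]
key [1.74 0.72] [1.54 0.76]
22.55 [492.49532619 269.14546873  94.6799825 ] [-3.13953832e+00  2.84455207e-03  3.66340319e-01] [-4.64565027  1.52714667  7.74642589] 11.106893721944028
0.89 [319.0, 337.2, 49.3, 146.3] [-32.15576049 -30.67513829  -5.91808236]
3823 -30.675138286741408 ((1.7230224609375, 0.7286019325256348), (11.870918273925781, 42.591190338134766), 89.54298400878906) [[-18.0422416   -4.79864073 -32.35190268]
 [ 21.4389683    6.33100785 -28.43877944]]
[-4.33029458  0.47234049  7.80165455] [0.16619655 0.92699969 0.037997  ] [-0.96921285  0.80647944  0.69083506  1.89628582 -0.76676041  0.72862003
 -1.02929742] 60.91614715754986
```

Emit:
jog_arm:
  plan:
    - {"tx":0,"ty":0,"tz":0,"wx":0,"wy":0,"wz":0.015,"claw":1}
    - {"tx":0,"ty":0,"tz":0,"wx":0,"wy":0,"wz":0.025,"claw":1}
    - {"tx":0,"ty":0,"tz":0,"wx":0,"wy":0,"wz":0.025,"claw":1}
    - {"tx":0,"ty":0,"tz":0,"wx":0,"wy":0,"wz":0.025,"claw":1}

```text
clock: 23.05
eef_pos: [492.5, 269.2, 94.7]
tool_rot: [-3.14, 0.003, 0.327]
force: [-4.6, 0.7, 8.0]
width: 11.5
gripper_force: 61.0
```

```bash
python3 -c "
from h import *
for i in range(3):
    s=ctrl.read_state(); print(s['clock'],s['eef_pos'],s['tool_rot'],s['force'],s['torque'],s['tau'][6],s['gripper_force']); p=ctrl.get_image('wrist')
save(p,'end.png'); a=cv2.imread('pics/end.png')[170:480,130:510]; cv2.imwrite('pics/endc.png',cv2.resize(a,None,fx=1.9,fy=1.9))
for t in ('sleeve_mid','key_grip'):
    q=ctrl.trace(p,t)[0]; P=pts(p,q['pixels'],s); print(t,np.median(P,0))
"; python3 kt.py k9.png
```

```text
23.05 [492.49434857 269.1938936   94.68514747] [-3.13966929e+00  2.92802912e-03  3.27356734e-01] [-4.59594823  0.71557398  7.97124403] [0.17992973 0.88461942 0.14219188] -0.12044870294630527 60.96476834267378
23.1 [492.4952307  269.19920633  94.67735014] [-3.13968743e+00  2.91147458e-03  3.27401670e-01] [-4.0854044  -0.47107437  7.76408792] [0.12899497 0.99587409 0.15401734] -0.11771141085773706 60.96404906362295
23.15 [492.46231671 269.2177637   94.7019656 ] [-3.13960371e+00  2.93279894e-03  3.27342097e-01] [-3.84880702  0.05214562  8.51533475] [0.13336181 0.94218257 0.15441481] -0.11732940562069416 60.96409432590008
sleeve_mid [512.66718708 277.95563461  69.36486286]
key_grip [502.93458321 271.43863384 125.34932175]
23.3 [492.47979088 269.22632893  94.68603171] [-3.13958829e+00  2.91308598e-03  3.27333510e-01] [-3.75888404  0.43096046  7.22506737] 10.842402258844638
0.62 [319.0, 338.0, 49.3, 142.8] [-32.13848987 -30.60210565  -5.64156084]
3882 -30.60210565109547 ((1.703512191772461, 0.7526211738586426), (11.88459300994873, 42.31637191772461), 89.64857482910156) [[-17.88324191  -4.87145304 -32.33434226]
 [ 21.45838567   6.45825293 -28.3121782 ]]
```

View pics/endc.png

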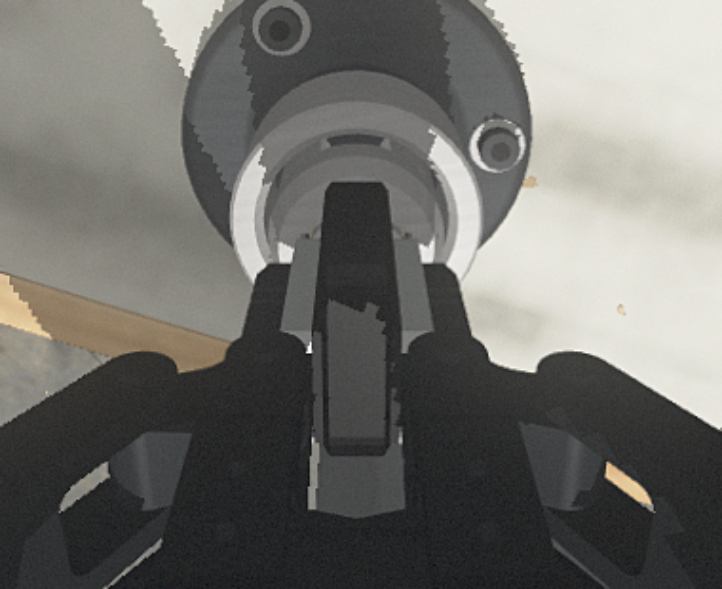

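The last picture shows the key held upright at about (357, 310) with its collar on the top. A jaw is extended against the sleeve at about (357, 140), and the sleeve ring sits centred and level. The 0.15 N m torque on the key means the lock has reached its stop.

```bash
python3 -c "
from cell import ctrl
print(ctrl.finish_job())"
```

```text
the job is handed in; nothing more can be done
None
```

The job is handed in at about 23 s: the sleeve is on the shoulder, and the key is home, turned to the stop and still gripped. The job gave no pass or fail back, so I can't confirm the verdict; lock angle and jaw forces were not measured directly.

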